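Find the high spot of the cooler's belt pulley

TASK

Behind the bar, two belt pulleys from the drinks cooler sit on checking stands; the larger one has a bulge on its rim, its high spot. Turn the larger pulley slowly by its black spinner knob until the high spot stands right in front of its fixed pointer, stop there and let go. Leave the small, evenly round pulley as it is.

Things in the scene. Friction and masses are not known exactly. Their poses are not given: they have to be found in the camera images.
- pulley_knob: Black spinner knob of the larger pulley, 24 mm across, 40 mm tall, revolving freely on its own pin (a gripper need not turn with it). Origin: its centre, half-way up, 105 mm above the bench; its orientation means nothing. It stands on the pulley's top face, 58 mm from the vertical axle, opposite the high spot. The pulley turns either way without limit and stays where left (about 1.5 N moves it).
- pulley_high_spot (a point): Crown of the bulge on the rim of the larger pulley (aluminium, 160 mm across, lying flat, top face 76 mm, hub nut 80 mm above the bench): outermost point, 95 mm from the axle where the plain rim is at 80; the bulge spans about 50 degrees. Seen from above, high spot, axle and knob are on one line, the axle between, 95 and 58 mm from them. Turns with the pulley.
- pulley_pointer (a point): Sharp tip of the larger pulley's fixed steel pointer, 62 mm above the bench, 103 mm from the axle and aimed at it; 8 mm of gap remain when the high spot is in front of it. Pointer and post (top 70 mm above the bench) never move and lie below the pulley's top face.
- small_pulley_knob_mid (a point): Bystander: middle of the like black knob on the smaller, evenly round pulley (120 mm across, on its own stand with its own pointer); the knob is 40 mm from that pulley's axle, 105 mm above the bench. Not to be moved.

How it is judged:
By the outcome, as a careful person would: the job done as asked, in the order asked, and still so for the second after the job is handed in, with the robot touching nothing.
It also fails if it takes over 45 s, if anything falls off the work surface, if the arm or the gripper's body presses on something with over 40 N, if the wrist force passes 120 N, or if a joint passes its speed limit or range.

ROBOT

A 7-joint arm with a two-finger parallel gripper is mounted at the origin on the work surface. World frame = base frame: x ahead of the robot, y to its left, z up, the work surface at z = 0. Lengths are in m, angles in rad, forces in N, time in s.
With the tool pointing down it reaches from about 0.425 to 0.925 m from the base axis. Payload 6.8 kg.
Tool frame: the origin (TCP) lies at the very end of the fingers, on their centre line; the grasp point (between the pads) lies 19 mm behind it; y points along the fingers, x is the direction in which the jaws open and shut, and the axes are right-handed (so a half turn about y gives the same grasp; the last joint's range is limited). The gripper opens to 85 mm and grips with 20 to 120 N. Pads are 22 mm wide; open, the fingers measure 114 mm over their backs; the gripper's body (76 mm by 85 mm) begins 54 mm behind the grasp point. The pads swing forward as they close: fully open they stand 13 mm farther back than shut.
Start: joints at [-1.394, 0.477, 0.022, 1.555, -0.011, 1.109, -0.083], TCP at [0.19, 0.648, 0.231] pointing down, gripper open.
Joint ranges: [-2.96, 2.96], [-0.34, 2.1], [-1.41, 1.46], [0.24, 2.44], [-1.37, 4.51], [0.17, 1.92], [-2.96, 2.96]. Speed limits (rad/s): [2.39, 2.39, 3.14, 3.14, 3.14, 3.14, 3.14].

INTERFACE

Orientations are given as a rotation vector (axis times angle).
In Python, from bench import r, imaging gives the robot as it stands.
- The arm moves only by the shell command python3 -m jog 'ROWS' [FORCE]. ROWS is text: rows parted by semicolons, each of 7 numbers parted by spaces: the turn, a rotation vector about the tool's x, y, z in degrees, then the shift along the tool's x, y, z in mm, then the opening, from 0 (shut) to 1 (fully open). A call has exactly 5 rows; each row shifts and turns the commanded pose from where the row before left it, along the tool's axes as they then stand; what a row does not reach is not made up. A row lasts 1/12 s, in which the tool goes at most 41.7 mm and 7.16 degrees, less where a joint would pass 70% of its speed; a pose out of reach is approached as far as the arm can. A call with a gripper value outside its range is refused whole. The fingers move at their own pace and stop on an object; FORCE is the grip in N (left out, the last holds). Time passes only in rows, so rows that do not move let the fingers close, or fill a call up. It gives the time, the measured TCP pose, the force and the opening at its end, in the units of the state.
- r.get_obs(): the state, without advancing time (a new reading comes with each control period).
- imaging.grab_frame(name): name is "scene" or "top" or "wrist"; returns a dict with "color" (480x640x3 uint8, red, green, blue), "z_map" (480x640 float32, m along the optical axis (not along the pixel's ray), 0 where there is no reading), "fx", "fy", "cx", "cy" (pixels), "world_to_cam" (4x4, takes a point from world to camera coordinates); the wrist camera has in their place "hand_eye" (4x4, takes a point from camera to tool coordinates, whose origin is the TCP and whose axes are the tool frame's). Camera axes: x right, y up, looking along -z (the intrinsics and any distortion apply to the point x, -y, -z); pixel columns grow to the right and rows downward; lengths in m; the calibration is good to about 2 mm. A picture is of the moment at which its call begins: read the wrist's pose just before it.
- r.hand_in(): hands the job in, once; it reports no verdict.
The state is a dict: "clock": time; "joints": joint angles; "qvel": joint speeds; "tau": joint torques, N m; "tcp_pos": TCP position; "orientation": TCP orientation; "contact_force": force on the tool from outside, world axes, zero at the start; "moment": the same for the moment, N m; "grip_width": finger opening in m.
Only numpy, scipy, OpenCV 4.12 (cv2) and the standard library are available. Lean on these libraries where they do the work, as an engineer would, in place of code of your own. Each camera call takes 0.05 s, during which the arm holds its last target.

## Working session

There is one attempt and no reset: what is moved stays moved. The work goes in short steps, Python scripts to look and compute and a shell command to move; the robot and the scene stay as the last step left them, time stands still between calls to the robot, and variables do not carry over. Pictures are saved under pics/ and viewed, and the job is handed in when it is done.

```bash
mkdir -p pics; ls; python3 - <<'E'
from bench import r, imaging
import cv2,numpy as np
o=r.get_obs(); print({k:np.round(v,4) for k,v in o.items()})
for n in ["scene","top"]:
    f=imaging.grab_frame(n); cv2.imwrite(f"pics/{n}0.png",f["color"][:,:,::-1]); print(n,f["fx"],f["fy"],f["cx"],f["cy"],np.round(f["world_to_cam"],4).tolist(),[k for k in f])
E
```

```text
pics
{'clock': np.float64(0.0), 'joints': array([-1.3941,  0.4778,  0.0223,  1.5564, -0.0115,  1.1093, -0.0831]), 'qvel': array([ 0.0012, -0.0016,  0.0004,  0.0022,  0.0025, -0.001 ,  0.0006]), 'tau': array([-3.00000e-04, -5.96465e+01,  1.60800e+00, -2.81197e+01,
        1.25000e-02,  9.40000e-03, -0.00000e+00]), 'tcp_pos': array([0.1895, 0.6472, 0.2303]), 'orientation': array([-1.3318, -0.9959,  0.9982]), 'contact_force': array([-0.2588,  0.0246, -0.7856]), 'moment': array([ 0.0037, -0.0356, -0.0428]), 'grip_width': np.float64(0.0856)}
scene 516.4111338642298 516.4111338642298 320.7700455210553 237.3472153545137 [[-0.0826, 0.9965, -0.0108, 0.0834], [-0.8505, -0.0649, 0.5219, 0.4252], [0.5194, 0.0523, 0.8529, -1.1821], [0.0, 0.0, 0.0, 1.0]] ['color', 'z_map', 'fx', 'fy', 'cx', 'cy', 'world_to_cam']
top 520.0067468675187 520.0067468675187 312.7583517773596 229.54580123112552 [[-0.025, -0.9995, -0.0191, 0.0111], [0.9909, -0.0273, 0.1315, -0.5893], [-0.132, -0.0157, 0.9911, -0.9702], [0.0, 0.0, 0.0, 1.0]] ['color', 'z_map', 'fx', 'fy', 'cx', 'cy', 'world_to_cam']
```

View pics/scene0.png

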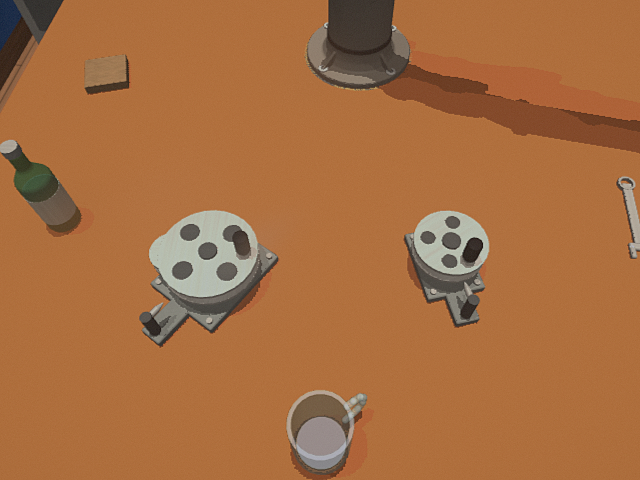

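View pics/top0.png

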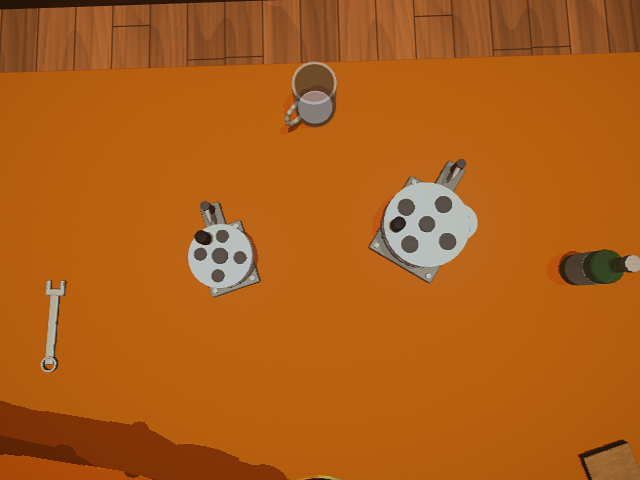

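```bash
cat > h.py <<'E'
import numpy as np,cv2
from bench import r,imaging
from scipy.spatial.transform import Rotation as R
def ray(f,uv,z):
    M=np.array(f["world_to_cam"]);Ri=M[:3,:3].T;c=-Ri@M[:3,3]
    d=Ri@np.array([(uv[0]-f["cx"])/f["fx"],-(uv[1]-f["cy"])/f["fy"],-1.0])
    return c+d*(z-c[2])/d[2]
def proj(f,p):
    M=np.array(f["world_to_cam"]);q=M[:3,:3]@np.array(p)+M[:3,3]
    return np.array([f["cx"]+f["fx"]*q[0]/-q[2],f["cy"]-f["fy"]*q[1]/-q[2]])
E
python3 - <<'E'
from h import *
for n,(x0,y0,w,h) in {"top":(360,140,130,150),"scene":(130,190,160,160)}.items():
    f=imaging.grab_frame(n); c=f["color"][y0:y0+h,x0:x0+w,::-1]
    cv2.imwrite(f"pics/{n}_crop.png",cv2.resize(c,None,fx=3.7,fy=3.7,interpolation=cv2.INTER_CUBIC))
    hsv=cv2.cvtColor(f["color"],cv2.COLOR_RGB2HSV)
    g=(hsv[...,1]<60)&(hsv[...,2]>150)
    m=np.zeros_like(g);m[y0:y0+h,x0:x0+w]=g[y0:y0+h,x0:x0+w]
    cs,_=cv2.findContours(m.astype(np.uint8),cv2.RETR_EXTERNAL,cv2.CHAIN_APPROX_NONE)
    k=max(cs,key=cv2.contourArea)[:,0]
    P=np.array([ray(f,p,.076)[:2] for p in k])
    # circle fit robust
    keep=np.ones(len(P),bool)
    for _ in range(15):
        A=np.c_[2*P[keep],np.ones(keep.sum())];s=np.linalg.lstsq(A,(P[keep]**2).sum(1),rcond=None)[0]
        c0=s[:2];rr=np.sqrt(s[2]+c0@c0);d=np.hypot(*(P-c0).T);keep=abs(d-rr)<.003
    an=np.degrees(np.arctan2(*(P-c0).T[::-1]))
    i=d>.087
    print(n,c0,rr,keep.mean(),"bulge",d.max(),an[i].mean() if i.any() else None,np.round(an[d>.085][:3]),hsv[225,397],hsv[240,240])
    dk=(hsv[...,2]<60)
    m=np.zeros_like(dk);m[y0:y0+h,x0:x0+w]=dk[y0:y0+h,x0:x0+w]
    nn,l,st,ce=cv2.connectedComponentsWithStats(m.astype(np.uint8))
    for j in range(1,nn):
        if st[j,4]>15: print(st[j],ce[j])
E
```

```text
top [ 0.58969285 -0.21693164] 0.07869146308768905 0.836 bulge 0.09304282169366004 -79.65641423122588 [  15.   15. -105.] [ 9 70 58] [ 60   8 191]
[450 163   8  11  36] [453.19444444 167.41666667]
[390 217  16  15 164] [397.50609756 223.91463415]
scene [ 0.58881485 -0.21522418] 0.07842933354583742 0.8676470588235294 bulge 0.09424299459607695 -86.37001277398487 [-104. -102. -101.] [ 13 164 177] [11 54 75]
[209 300  32  32  68] [223.39705882 317.83823529]
[143 315  18  21 185] [152.70810811 326.6972973 ]
[158 314  32  32  90] [173.63333333 329.96666667]
```

View pics/top_crop.png

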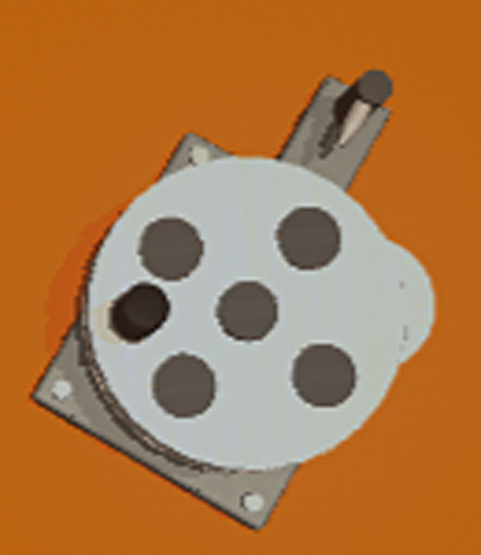

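View pics/scene_crop.png

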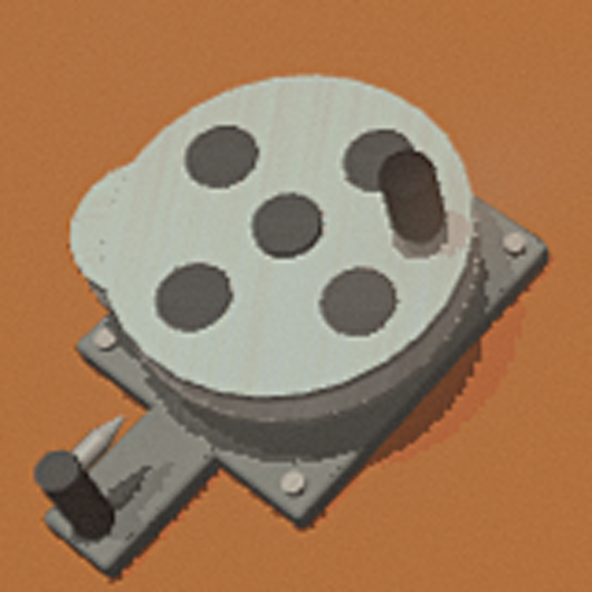

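```bash
python3 - <<'E'
from h import *
T=imaging.grab_frame("top");S=imaging.grab_frame("scene")
def cam(f):M=np.array(f["world_to_cam"]);return -M[:3,:3].T@M[:3,3]
print(cam(T),cam(S))
def c(n,u,v):
    return (360+u/3.7-.37,140+v/3.7-.37) if n=="t" else (130+u/3.7-.37,190+v/3.7-.37)
ct=ray(T,c("t",247,311),.078);cs=ray(S,c("s",288,225),.078)
print("hub",ct,cs)
a=lambda p,q:np.degrees(np.arctan2(p[1]-q[1],p[0]-q[0]))
cT=np.array([.5897,-.2169]);cS=np.array([.5888,-.2152])
for n,f,cc,tip,post,kb in (("t",T,cT,(341,147),(375,86),None),("s",S,cS,(122,418),(57,472),None)):
    t=ray(f,c(n,*tip),.062);p=ray(f,c(n,*post),.07)
    print(n,"tip",t,np.hypot(*(t[:2]-cc)),a(t,cc),"post",p,a(p,cc),"post->tip",a(p,t))
print("knob base s",ray(S,c("s",421,238),.077),a(ray(S,c("s",421,238),.077),cS)-180)
print("knob base cs top",ray(S,c("s",408,165),.125),a(ray(S,c("s",408,165),.125),cS)-180)
for z in(.085,.105,.125): q=ray(T,(397.5,223.9),z);print(z,q,a(q,cT)-180)
# bulge crown from holes? holes angles
for u,v in((171,249),(309,238),(324,375),(184,385)):
    q=ray(T,c("t",u,v),.076);print(a(q,ct))
E
```

```text
[ 0.45619673 -0.02020152  1.03931915] [0.98250065 0.00630227 0.78718436]
hub [ 0.58936603 -0.21660382  0.078     ] [ 0.58863962 -0.21476872  0.078     ]
t tip [ 0.67571137 -0.27279676  0.062     ] 0.10257876812161229 -33.01888718746937 post [ 0.70541161 -0.29004154  0.07      ] -32.29706125249477 post->tip -30.140635653036888
s tip [ 0.67626389 -0.27035132  0.062     ] 0.10340019615838421 -32.23393202365682 post [ 0.7050318  -0.28779667  0.07      ] -31.98829415554547 post->tip -31.23334512619735
knob base s [ 0.59006643 -0.15687533  0.077     ] -91.24388945464004
knob base cs top [ 0.5830224 -0.1566667  0.125    ] -84.36281095057498
0.085 [ 0.58947211 -0.16199079  0.085     ] -89.76220704244956
0.105 [ 0.58667901 -0.15901926  0.105     ] -87.0122537872727
0.125 [ 0.58388591 -0.15604774  0.125     ] -84.54228200271704
47.62900623535922
-42.52521820174537
-131.79829096677855
137.67480582622247
```

```bash
cat >> h.py <<'E'
def st():
    o=r.get_obs();M=R.from_rotvec(o["orientation"]).as_matrix()
    print("t",round(float(o["clock"]),2),"p",np.round(o["tcp_pos"]*1000,1),"F",np.round(o["contact_force"],1),"w",round(float(o["grip_width"])*1000,1),"j",np.round(o["joints"],2),"az x",round(float(np.degrees(np.arctan2(M[1,0],M[0,0]))),1),"y",np.round(M[:,1],3),"x.z",round(float(M[2,0]),3))
    return o,M
def to(p,az=None):
    o,M=st();d=(np.array(p)-o["tcp_pos"])*1000
    print("shift tool now",np.round(M.T@d,1),"len",np.round(np.linalg.norm(d),1))
    if az is not None:
        a=np.radians(az);X=np.array([np.cos(a),np.sin(a),0]);Y=np.array([0,0,-1.]);T=np.c_[X,Y,np.cross(X,Y)]
        print("turn deg tool",np.round(np.degrees(R.from_matrix(M.T@T).as_rotvec()),1),"shift in target axes",np.round(T.T@d,1))
E
python3 -c "
from h import *
to([.587,-.159,.19],30);to([.587,-.159,.19],-150)
print(R.from_rotvec(r.get_obs()['orientation']).as_matrix().round(3))"
```

```text
t 0.3 p [189.6 647.6 231. ] F [-0.3  0.4 -0.4] w 85.7 j [-1.39  0.48  0.02  1.56 -0.01  1.11 -0.08] az x 73.7 y [-0.    -0.001 -1.   ] x.z -0.001
shift tool now [-662.4   41.4 -608. ] len 900.1
turn deg tool [ 0.  43.7 -0. ] shift in target axes [ -59.2   41.  -897.3]
t 0.3 p [189.6 647.6 231. ] F [-0.3  0.4 -0.4] w 85.7 j [-1.39  0.48  0.02  1.56 -0.01  1.11 -0.08] az x 73.7 y [-0.    -0.001 -1.   ] x.z -0.001
shift tool now [-662.4   41.4 -608. ] len 900.1
turn deg tool [  -0.  -136.3   -0. ] shift in target axes [ 59.2  41.  897.3]
[[ 0.281 -0.    -0.96 ]
 [ 0.96  -0.001  0.281]
 [-0.001 -1.    -0.   ]]
```

```bash
python3 -m jog '0 3.5 0 0 0 -40 1;0 3.5 0 0 0 -40 1;0 3.5 0 0 0 -40 1;0 3.5 0 0 0 -40 1;0 3.5 0 0 0 -40 1' 30; python3 -m jog '0 3.5 0 0 0 -40 1;0 3.5 0 0 0 -40 1;0 3.5 0 0 0 -40 1;0 3.5 0 0 0 -40 1;0 3.5 0 0 0 -40 1'; python3 -c "
from h import *
to([.587,-.159,.19],30)"
```

```text
clock: 0.72
tcp_pos: [0.3743, 0.5682, 0.2313]
orientation: [-1.433, -0.763, 0.762]
contact_force: [0.8, 0.9, -1.0]
grip_width: 0.0853
clock: 1.13
tcp_pos: [0.5248, 0.4374, 0.2313]
orientation: [-1.506, -0.526, 0.526]
contact_force: [0.9, -0.6, -0.1]
grip_width: 0.0854
t 1.13 p [524.8 437.4 231.3] F [ 0.9 -0.6 -0.1] w 85.4 j [-0.95  0.5   0.24  1.55 -0.13  1.11 -0.01] az x 38.5 y [ 0.  0. -1.] x.z 0.0
shift tool now [-322.8   41.2 -505.4] len 601.1
turn deg tool [-0.   8.5  0. ] shift in target axes [-244.4   41.3 -547.6]
```

```bash
python3 -m jog '0 2 0 -14 0 -38 1;0 2 0 -14 0 -38 1;0 2 0 -14 0 -38 1;0 2 0 -14 0 -38 1;0 0.5 0 -14 0 -38 1'; python3 -m jog '0 0 0 -16 0 -37 1;0 0 0 -16 0 -37 1;0 0 0 -16 0 -37 1;0 0 0 -16 0 -37 1;0 0 0 -16 0 -37 1'; python3 -c "
from h import *
to([.587,-.159,.19],30)"
```

```text
clock: 1.55
tcp_pos: [0.5743, 0.2409, 0.2314]
orientation: [-1.531, -0.412, 0.411]
contact_force: [1.1, 0.4, -0.1]
grip_width: 0.0851
clock: 1.97
tcp_pos: [0.5976, 0.0409, 0.2315]
orientation: [-1.531, -0.413, 0.413]
contact_force: [0.7, -0.5, -0.0]
grip_width: 0.0854
t 1.97 p [597.6  40.9 231.5] F [ 0.7 -0.5 -0. ] w 85.4 j [-0.46  0.36  0.38  1.76 -0.15  1.04  0.5 ] az x 30.2 y [ 0.  0. -1.] x.z 0.0
shift tool now [-109.7   41.4 -167.4] len 204.4
turn deg tool [-0.   0.2  0. ] shift in target axes [-109.1   41.5 -167.8]
```

```bash
python3 -m jog '0 0 0 -22 0 -33 1;0 0 0 -22 0 -33 1;0 0 0 -22 0 -33 1;0 0 0 -22 0 -33 1;0 0 0 -21 0 -33 1'; python3 -m jog '0 0 0 0 0 0 1;0 0 0 0 0 0 1;0 0 0 0 0 0 1;0 0 0 0 0 0 1;0 0 0 0 0 0 1';python3 - <<'E'
from h import *
st()
f=imaging.grab_frame("wrist");cv2.imwrite("pics/w1.png",f["color"][:,:,::-1]);print(np.round(f["hand_eye"],3),f["fx"],f["cx"],f["cy"])
E
```

```text
clock: 2.38
tcp_pos: [0.5859, -0.1566, 0.2315]
orientation: [-1.531, -0.413, 0.413]
contact_force: [0.4, 0.2, 0.8]
grip_width: 0.085
clock: 2.8
tcp_pos: [0.5869, -0.1527, 0.2311]
orientation: [-1.53, -0.415, 0.415]
contact_force: [-0.2, 0.1, 0.2]
grip_width: 0.0856
t 2.8 p [ 586.9 -152.7  231.1] F [-0.2  0.1  0.2] w 85.6 j [-0.18  0.38  0.43  1.75 -0.18  1.05  0.85] az x 30.3 y [-0.     0.001 -1.   ] x.z 0.0
[[ 1.    -0.    -0.    -0.001]
 [-0.     0.319 -0.948 -0.143]
 [ 0.     0.948  0.319  0.081]
 [ 0.     0.     0.     1.   ]] 428.0360741676125 316.74129786017824 229.03888826657874
```

View pics/w1.png

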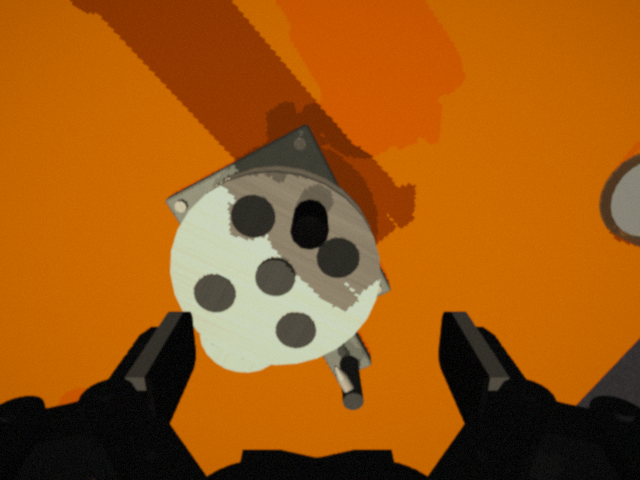

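```bash
cat >> h.py <<'E'
def wf():
    o,M=st();f=imaging.grab_frame("wrist")
    W=np.eye(4);W[:3,:3]=M;W[:3,3]=o["tcp_pos"];f["world_to_cam"]=np.linalg.inv(W@np.array(f["hand_eye"]));return f
E
python3 - <<'E'
from h import *
f=wf()
k=ray(f,(308,235),.125);k2=ray(f,(315,203),.085);h=ray(f,(275,276),.080)
print(k,k2,h,np.hypot(*(k-h)[:2]),np.degrees(np.arctan2(*(k-h)[1::-1])))
t=ray(f,(341,366),.062); print("tip",t)
E
```

```text
t 2.85 p [ 586.8 -153.   231.2] F [-0.3  0.5 -0.5] w 85.5 j [-0.18  0.38  0.43  1.75 -0.18  1.05  0.85] az x 30.3 y [-0.     0.001 -1.   ] x.z 0.0
[ 0.58422678 -0.16162409  0.125     ] [ 0.58299357 -0.15120383  0.085     ] [ 0.58630657 -0.21659673  0.08      ] 0.05501196625925466 92.16664415564674
tip [ 0.67856709 -0.27065121  0.062     ]
```

```bash
python3 -m jog '0 0 0 -1 30 -1 1;0 0 0 -1 30 -1 1;0 0 0 -1 30 -1 1;0 0 0 -0.5 25 -1 1;0 0 0 0 15 0 1'; python3 -m jog '0 0 0 0 11 0 1;0 0 0 0 0 0 0.8;0 0 0 0 0 0 0.6;0 0 0 0 0 0 0.5;0 0 0 0 0 0 0.5'; python3 - <<'E'
from h import *
f=wf();cv2.imwrite("pics/w2.png",f["color"][:,:,::-1])
E
```

```text
clock: 3.32
tcp_pos: [0.5841, -0.1588, 0.0984]
orientation: [-1.529, -0.411, 0.416]
contact_force: [-0.5, 0.7, -0.1]
grip_width: 0.0853
clock: 3.73
tcp_pos: [0.5865, -0.16, 0.0917]
orientation: [-1.532, -0.415, 0.411]
contact_force: [-0.3, 0.5, 0.0]
grip_width: 0.043
t 3.73 p [ 586.5 -160.    91.7] F [-0.3  0.5  0. ] w 43.0 j [-0.11  0.55  0.37  1.86 -0.28  0.78  0.93] az x 30.2 y [ 0.002 -0.    -1.   ] x.z 0.002
```

View pics/w2.png

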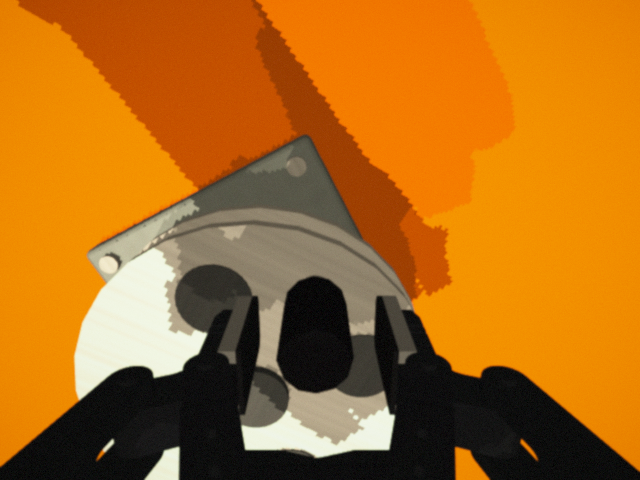

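Knob (about col 315) sits centred between the pads (240 and 392). Close on it gently.

```bash
python3 -m jog '0 0 0 0 0 0 0.35;0 0 0 0 0 0 0.25;0 0 0 0 0 0 0.2;0 0 0 0 0 0 0.2;0 0 0 0 0 0 0.2' 20; python3 - <<'E'
from h import *
f=wf()
c=np.array([.5883,-.2160]);p0=r.get_obs()["tcp_pos"][:2]
a0=92.5;off=p0-(c+.058*np.array([np.cos(np.radians(a0)),np.sin(np.radians(a0))]));print("off mm",off*1000)
az=np.radians(30.2);X=np.array([np.cos(az),np.sin(az)]);Z=np.array([-np.sin(az),np.cos(az)])
prev=c+.058*np.array([np.cos(np.radians(a0)),np.sin(np.radians(a0))])
for i in range(1,11):
    a=np.radians(a0+5.5*i);q=c+.058*np.array([np.cos(a),np.sin(a)]);d=(q-prev)*1000;print(i,round(float(X@d),2),round(float(Z@d),2));prev=q
E
```

```text
clock: 4.2
tcp_pos: [0.586, -0.1601, 0.0911]
orientation: [-1.531, -0.414, 0.412]
contact_force: [-0.8, 0.4, 5.8]
grip_width: 0.0232
t 4.2 p [ 586.  -160.1   91.1] F [-0.8  0.4  5.8] w 23.2 j [-0.11  0.55  0.37  1.86 -0.28  0.78  0.93] az x 30.2 y [ 0.001  0.    -1.   ] x.z 0.001
off mm [ 0.19391885 -1.99480473]
1 -5.05 2.35
2 -5.25 1.85
3 -5.4 1.34
4 -5.51 0.82
5 -5.56 0.29
6 -5.56 -0.25
7 -5.51 -0.78
8 -5.41 -1.3
9 -5.26 -1.82
10 -5.06 -2.31
```

```bash
python3 -m jog '0 0 0 -2 0 0.95 0.2;0 0 0 -2 0 0.9 0.2;0 0 0 -2.1 0 0.85 0.2;0 0 0 -2.1 0 0.8 0.2;0 0 0 -2.1 0 0.7 0.2'; python3 -m jog '0 0 0 -2.2 0 0.6 0.2;0 0 0 -2.2 0 0.5 0.2;0 0 0 -2.2 0 0.45 0.2;0 0 0 -2.2 0 0.35 0.2;0 0 0 -2.2 0 0.25 0.2'
```

```text
clock: 4.67
tcp_pos: [0.5754, -0.1615, 0.0911]
orientation: [-1.532, -0.415, 0.411]
contact_force: [2.1, 1.0, 5.4]
grip_width: 0.0232
clock: 5.08
tcp_pos: [0.5648, -0.165, 0.0911]
orientation: [-1.532, -0.415, 0.411]
contact_force: [1.5, 1.1, 6.6]
grip_width: 0.0234
```

Forces are low; continue.

```bash
python3 -m jog '0 0 0 -2.2 0 0.15 0.2;0 0 0 -2.2 0 0.1 0.2;0 0 0 -2.2 0 0 0.2;0 0 0 -2.2 0 -0.1 0.2;0 0 0 -2.2 0 -0.15 0.2'; python3 -m jog '0 0 0 -2.2 0 -0.25 0.2;0 0 0 -2.2 0 -0.35 0.2;0 0 0 -2.2 0 -0.45 0.2;0 0 0 -2.2 0 -0.5 0.2;0 0 0 -2.2 0 -0.6 0.2'; python3 -m jog '0 0 0 -2 0 -0.7 0.2;0 0 0 -2 0 -0.8 0.2;0 0 0 -1.5 0 -0.7 0.2;0 0 0 0 0 0 0.2;0 0 0 0 0 0 0.2'
python3 - <<'E'
from h import *
o,M=st();print(np.degrees(np.arctan2(o["tcp_pos"][1]+.2160,o["tcp_pos"][0]-.5883)))
for n,(x0,y0,w,h) in {"top":(360,140,130,150),"scene":(130,190,160,160)}.items():
    f=imaging.grab_frame(n); c=f["color"][y0:y0+h,x0:x0+w,::-1]
    cv2.imwrite(f"pics/{n}_c2.png",cv2.resize(c,None,fx=3.7,fy=3.7,interpolation=cv2.INTER_CUBIC))
E
```

```text
clock: 5.5
tcp_pos: [0.5552, -0.1705, 0.0911]
orientation: [-1.531, -0.415, 0.411]
contact_force: [1.5, 1.3, 6.7]
grip_width: 0.0231
clock: 5.92
tcp_pos: [0.5467, -0.1778, 0.0911]
orientation: [-1.531, -0.415, 0.412]
contact_force: [1.0, 1.1, 6.8]
grip_width: 0.0239
clock: 6.33
tcp_pos: [0.5424, -0.1827, 0.0911]
orientation: [-1.531, -0.413, 0.412]
contact_force: [-0.8, 1.5, 8.4]
grip_width: 0.0233
t 6.33 p [ 542.4 -182.7   91.1] F [-0.8  1.5  8.4] w 23.3 j [-0.07  0.51  0.38  1.94 -0.27  0.74  0.99] az x 30.2 y [ 0.001  0.    -1.   ] x.z 0.001
144.07997529696445
```

View pics/top_c2.png

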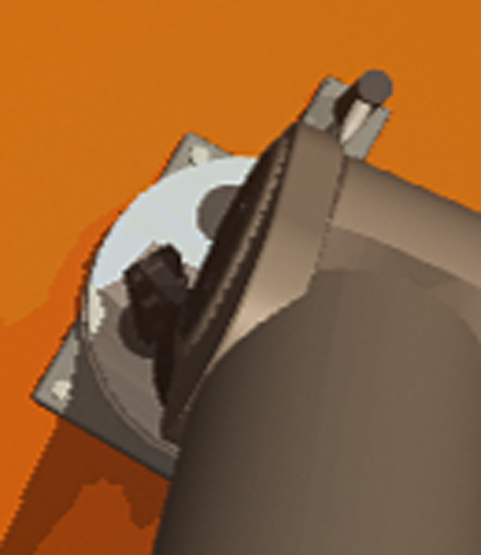

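View pics/scene_c2.png

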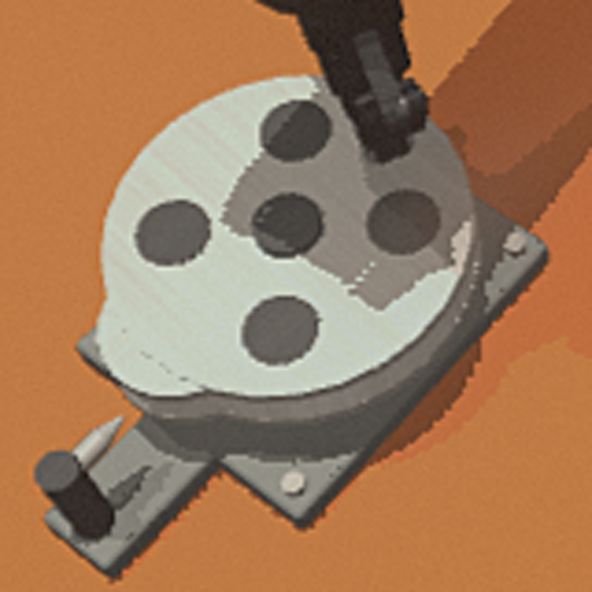

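```bash
python3 - <<'E'
from h import *
f=imaging.grab_frame("scene")
g=lambda u,v,z=.076: ray(f,(130+u/3.7-.37,190+v/3.7-.37),z)[:2]
for H,hs in(((288,225),((222,156),(193,297),(358,301))),((288,225),((296,130),(172,232),(281,329),(404,221)))):
    c=np.mean([g(*H,.078),[.5888,-.2152]],axis=0)
    print([round(float(np.degrees(np.arctan2(*(g(*h)-c)[::-1]))),1) for h in hs])
c=np.array([.5888,-.2152])
img=f["color"];hsv=cv2.cvtColor(img,cv2.COLOR_RGB2HSV)
m=np.zeros(img.shape[:2],np.uint8);s=(slice(190,350),slice(130,290))
m[s]=((hsv[...,1]<60)&(hsv[...,2]>150))[s]
k=max(cv2.findContours(m,cv2.RETR_EXTERNAL,cv2.CHAIN_APPROX_NONE)[0],key=cv2.contourArea)[:,0]
P=np.array([ray(f,p,.076)[:2] for p in k])-c;d=np.hypot(*P.T);a=np.degrees(np.arctan2(P[:,1],P[:,0]))
for t in(.083,.086,.089,.092):
    i=(d>t)&(a<0); print(t,a[i].min().round(1),a[i].max().round(1),(a[i].min()+a[i].max()).round(1)/2)
E
```

```text
[-132.7, -42.6, 47.7]
[-172.6, -83.0, 7.7, 98.1]
0.083 -55.4 -17.9 -36.65
0.086 -53.2 -20.7 -36.95
0.089 -51.2 -24.3 -37.7
0.092 -49.2 -29.8 -39.5
```

```bash
python3 -m jog '0 0 0 -1.5 0 -0.7 0.2;0 0 0 -1.5 0 -0.7 0.2;0 0 0 -1.5 0 -0.8 0.2;0 0 0 0 0 0 0.2;0 0 0 0 0 0 0.2'
cat > meas.py <<'E'
from h import *
import sys
f=imaging.grab_frame("scene")
st()
img=f["color"];c=img[190:350,130:290,::-1]
cv2.imwrite(f"pics/s_{sys.argv[1]}.png",cv2.resize(c,None,fx=3.7,fy=3.7,interpolation=cv2.INTER_CUBIC))
c=np.array([.5888,-.2152])
hsv=cv2.cvtColor(img,cv2.COLOR_RGB2HSV)
m=np.zeros(img.shape[:2],np.uint8);s=(slice(190,350),slice(130,290))
m[s]=((hsv[...,1]<60)&(hsv[...,2]>150))[s]
k=max(cv2.findContours(m,cv2.RETR_EXTERNAL,cv2.CHAIN_APPROX_NONE)[0],key=cv2.contourArea)[:,0]
P=np.array([ray(f,p,.076)[:2] for p in k])-c;d=np.hypot(*P.T);a=np.degrees(np.arctan2(P[:,1],P[:,0]))
for t in(.083,.085,.087,.089,.091):
    i=(d>t)&(a<20)&(a>-80); print(t,a[i].min().round(1),a[i].max().round(1),(a[i].min()+a[i].max()).round(1)/2)
E
python3 meas.py 3
```

```text
clock: 6.9
tcp_pos: [0.5396, -0.1868, 0.0911]
orientation: [-1.531, -0.413, 0.412]
contact_force: [-1.5, 1.4, 8.8]
grip_width: 0.0234
t 6.95 p [ 539.6 -186.8   91.1] F [-1.4  2.   9.6] w 23.4 j [-0.06  0.5   0.38  1.95 -0.27  0.74  0.99] az x 30.2 y [ 0.001  0.001 -1.   ] x.z 0.001
0.083 -52.0 -11.5 -31.8
0.085 -51.6 -14.0 -32.8
0.087 -51.6 -15.9 -33.75
0.089 -51.2 -19.5 -35.35
0.091 -50.2 -22.1 -36.15
```

View pics/s_3.png

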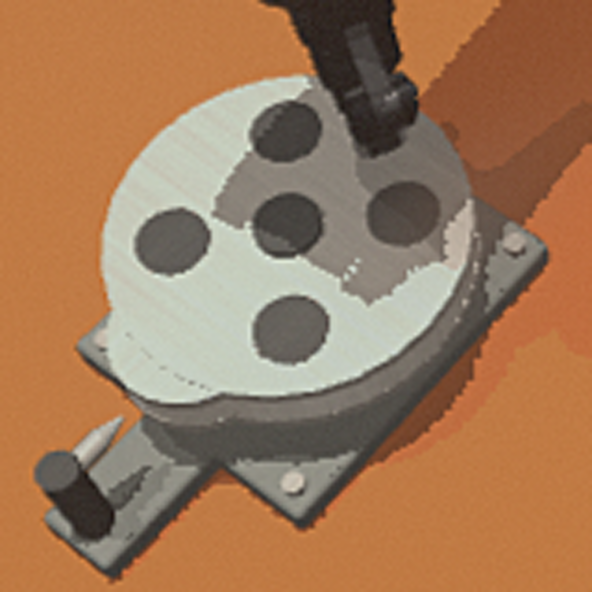

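```bash
python3 - <<'E'
from h import *
f=imaging.grab_frame("scene")
g=lambda u,v,z=.076: ray(f,(130+u/3.7-.37,190+v/3.7-.37),z)[:2]
c=np.mean([g(288,225,.078),[.5888,-.2152]],axis=0);c2=c
v=[np.degrees(np.arctan2(*(g(*h)-c)[::-1])) for h in((286,131),(172,241),(290.5,329),(402.5,212.5))]
print(np.round(v,1),np.round(np.mod(np.array(v)-45,90),1))
for n,t in(("tip",(123,418)),("tip2",(121,420))): p=g(*t,.062);print(n,np.degrees(np.arctan2(*(p-c)[::-1])))
print(np.degrees(np.arctan2(*(g(57,472,.07)-c)[::-1])))
E
```

```text
[-167.5  -77.9   12.3  103.1] [57.5 57.1 57.3 58.1]
tip -32.12638867974229
tip2 -32.13231054096456
-32.04692388951087
```

```bash
python3 -m jog '0 0 0 0 0 0 0.25;0 0 0 0 0 0 0.35;0 0 0 0 0 0 0.5;0 0 0 0 0 0 0.7;0 0 0 0 0 0 0.8'; python3 -m jog '0 0 0 0 -8 0 0.8;0 0 0 0 -15 0 0.8;0 0 0 0 -25 0 0.8;0 0 0 0 -30 0 0.8;0 0 0 0 -30 0 0.8'; python3 -m jog '0 0 0 0 -20 0 0.8;0 0 0 0 0 35 0.8;0 0 0 0 0 40 0.8;0 0 0 0 0 40 0.8;0 0 0 0 0 40 0.8';python3 -m jog '0 0 0 0 0 40 0.8;0 0 0 0 0 40 0.8;0 0 0 0 0 40 0.8;0 0 0 0 0 30 0.8;0 0 0 0 0 0 0.8'; python3 meas.py 4;python3 - <<'E'
from h import *
f=imaging.grab_frame("top");cv2.imwrite("pics/top4full.png",f["color"][:,:,::-1])
c=f["color"][140:290,360:490,::-1];cv2.imwrite("pics/top4.png",cv2.resize(c,None,fx=3.7,fy=3.7,interpolation=cv2.INTER_CUBIC))
E
```

```text
clock: 7.42
tcp_pos: [0.539, -0.1868, 0.0899]
orientation: [-1.531, -0.412, 0.413]
contact_force: [0.2, 0.0, 0.2]
grip_width: 0.0651
clock: 7.83
tcp_pos: [0.5389, -0.1869, 0.1995]
orientation: [-1.531, -0.412, 0.414]
contact_force: [0.2, -0.5, -0.0]
grip_width: 0.0684
clock: 8.25
tcp_pos: [0.4605, -0.052, 0.2188]
orientation: [-1.531, -0.413, 0.412]
contact_force: [0.8, 1.0, -0.3]
grip_width: 0.0684
clock: 8.67
tcp_pos: [0.3833, 0.0812, 0.2187]
orientation: [-1.528, -0.418, 0.419]
contact_force: [0.3, -0.4, -1.5]
grip_width: 0.0684
t 8.72 p [384.9  79.  218.8] F [ 0.3 -1.   0.3] w 68.1 j [-0.6   0.    0.24  2.21 -0.    0.93  0.18] az x 30.5 y [ 0.     0.001 -1.   ] x.z 0.001
0.083 -52.0 -12.5 -32.3
0.085 -51.6 -14.9 -33.3
0.087 -51.6 -15.9 -33.75
0.089 -50.6 -19.5 -35.05
0.091 -50.2 -22.1 -36.15
```

View pics/s_4.png

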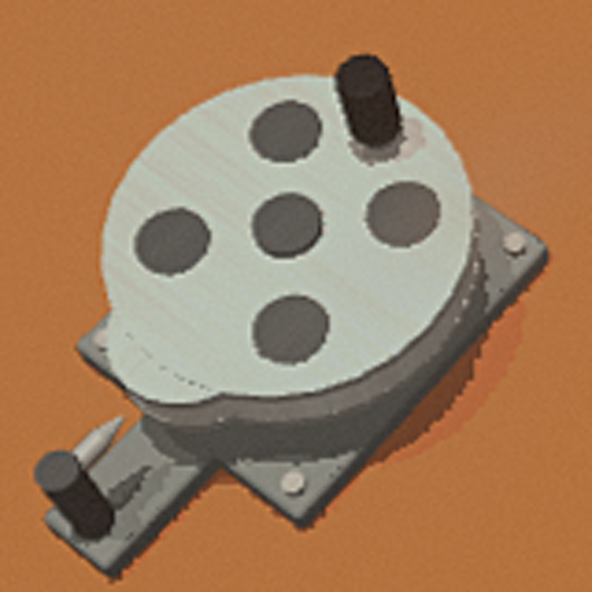

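View pics/top4.png

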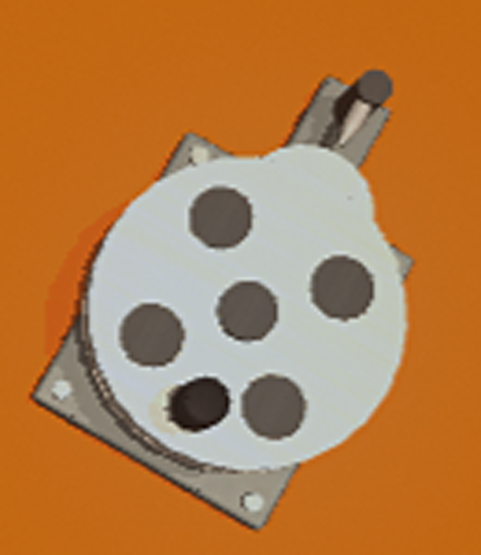

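```bash
python3 - <<'E'
from h import *
f=imaging.grab_frame("top")
g=lambda u,v,z=.076: ray(f,(360+u/3.7-.37,140+v/3.7-.37),z)[:2]
img=f["color"];hsv=cv2.cvtColor(img,cv2.COLOR_RGB2HSV)
m=np.zeros(img.shape[:2],np.uint8);s=(slice(140,290),slice(360,490))
m[s]=((hsv[...,1]<60)&(hsv[...,2]>150))[s]
m=cv2.morphologyEx(m,cv2.MORPH_OPEN,np.ones((5,5)))
k=max(cv2.findContours(m,cv2.RETR_EXTERNAL,cv2.CHAIN_APPROX_NONE)[0],key=cv2.contourArea)[:,0]
A=np.array([ray(f,p,.076)[:2] for p in k])
for c in(np.array([.5897,-.2169]),np.array([.5894,-.2166])):
    P=A-c;d=np.hypot(*P.T);a=np.degrees(np.arctan2(P[:,1],P[:,0]))
    print([(t,a[d>t].min().round(1),a[d>t].max().round(1),((a[d>t].min()+a[d>t].max())/2).round(1)) for t in(.083,.085,.087,.089,.091)],d.max())
    v=[np.degrees(np.arctan2(*(g(*h)-c)[::-1])) for h in((221,217),(342.5,287),(274,406.5),(152,335))]
    print("holes-45",np.round(np.mod(np.array(v)-45,90),1))
    p=g(341,147,.062);q=g(375,86,.07);print("tip",np.degrees(np.arctan2(*(p-c)[::-1])),np.degrees(np.arctan2(*(q-c)[::-1])))
E
```

```text
[(0.083, np.float64(-51.4), np.float64(-14.1), np.float64(-32.8)), (0.085, np.float64(-48.7), np.float64(-14.1), np.float64(-31.4)), (0.087, np.float64(-45.2), np.float64(-18.6), np.float64(-31.9)), (0.089, np.float64(-44.4), np.float64(-19.7), np.float64(-32.1)), (0.091, np.float64(-40.3), np.float64(-23.1), np.float64(-31.7))] 0.0944587161921074
holes-45 [57.2 57.5 57.7 57.8]
tip -33.01888718746937 -32.29706125249477
[(0.083, np.float64(-52.4), np.float64(-13.2), np.float64(-32.8)), (0.085, np.float64(-48.7), np.float64(-14.2), np.float64(-31.5)), (0.087, np.float64(-47.8), np.float64(-18.7), np.float64(-33.3)), (0.089, np.float64(-44.4), np.float64(-18.7), np.float64(-31.6)), (0.091, np.float64(-40.4), np.float64(-22.1), np.float64(-31.2))] 0.09487279862277409
holes-45 [56.7 57.8 58.1 57.5]
tip -33.0678822793928 -32.335992106536075
```

```bash
python3 -c "
from h import *
st();r.hand_in()"
```

```text
t 8.82 p [386.4  76.5 218.7] F [-0.4  0.  -0.3] w 68.5 j [-0.59  0.01  0.24  2.21 -0.    0.93  0.18] az x 30.2 y [ 0.001  0.    -1.   ] x.z 0.001
the job is handed in; nothing more can be done
```

View pics/top4full.png

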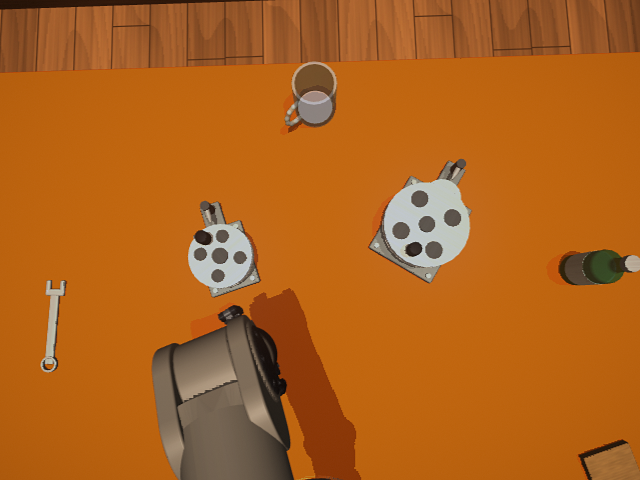

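I gripped the larger pulley's black knob at 20 N and turned the pulley slowly, about 55° anticlockwise seen from above. I stopped with the high spot at the pointer, let go, backed the arm away and handed the job in at 8.8 s.

**Alignment:** In the top view after release, the crown is at about −32.2° around the axle. The pointer is at about −32.4°, averaged over both cameras. The individual readings scatter by about 1°: the crown from −31.2° to −33.3°, and the pointer from −32.0° to −33.1°. Some of the scene camera's rim readings disagreed more, up to −36°, because a base screw spoiled the outline, so I did not use those.

**Forces and surroundings:** The contact force stayed within about 10 N in every reading, and the robot touches nothing now. The small pulley and its knob look the same in the last top picture as in the first. I compared those by eye only.

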